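# Slide the tall flask into its pick-up lane

## Robot

A 6-joint arm with a two-finger parallel gripper is mounted at the origin on the work surface. World frame = base frame: x ahead of the robot, y to its left, z up, the work surface at z = 0. Lengths are in mm, angles in rad, forces in N, time in s.
With the tool pointing down it reaches from about 400 to 925 mm from the base axis. Payload 12.5 kg.
Tool frame: the origin (TCP) lies at the very end of the fingers, on their centre line; the grasp point (between the pads) lies 19 mm behind it; z points along the fingers, y is the line along which they close (so a half turn about z gives the same grasp; the last joint's range is limited). The gripper opens to 95 mm and grips with 3 to 60 N. Pads are 20 mm wide; open, the fingers measure 119 mm over their backs; the gripper's body (75 mm by 180 mm) begins 59 mm behind the grasp point.
Start: joints at [-1.393, 0.491, 1.559, -0, 1.092, -0.106], TCP at [175.026, -600.01, 214.661] pointing down, gripper open.
Joint ranges: [-3.1, 3.1], [-0.84, 2.19], [0.05, 2.79], [-1.13, 4.28], [0.06, 2.93], [-2.69, 2.69]. Speed limits (rad/s): [2.22, 2.22, 2.79, 3.14, 3.14, 3.14].

## Interface

Orientations are given as [roll, pitch, yaw] about the fixed x, y, z axes, in that order (R = Rz(yaw) Ry(pitch) Rx(roll)).
In Python, from cell import * gives the robot as it stands.
- The arm moves only by the tool jog_arm, never from a script. Its argument "targets" is a list of rows, each an object with "turn": the turn, a rotation vector about the world's x, y, z in degrees, a list of three; "slide": the shift along the world's x, y, z in mm, a list of three; "claw": the opening in per cent of the stroke, from 0 (shut) to 100 (fully open). In form: [{"turn": [wx, wy, wz], "slide": [x, y, z], "claw": claw}, ...]. A call has 1 to 5 rows; each row shifts and turns the commanded pose from where the row before left it; what a row does not reach is not made up. A row lasts 1/8 s, in which the tool goes at most 62.5 mm and 10.7 degrees, less where a joint would pass 70% of its speed; a pose out of reach is approached as far as the arm can. A call with a gripper value outside its range is refused whole. The fingers move at their own pace and stop on an object; the grip force is fixed at half the most. Time passes only in rows, so rows that do not move let the fingers close. It gives the time, the measured TCP pose, the force, the opening and the grip force at its end, in the units of the state.
- state(): the state, without advancing time (a new reading comes with each control period).
- read_camera(name): name is "scene" or "top" or "wrist"; returns a dict with "frame" (384x512x3 uint8, blue, green, red), "mtx" (3x3 intrinsics, pixels), "R" (3x3) and "t" (3): a world point X has camera coordinates R X + t. Camera axes: x right, y down, z forward; pixel columns grow to the right and rows downward; lengths in mm; the calibration is good to about 2 mm. A picture is of the moment at which its call begins. There is no depth.
- job_done(): hands the job in; it is judged then, once.
Trained networks look in the newest picture that a camera, given by its name, has taken for a name from the list of things; names that differ only in an ending like _2 or _b are one class to them, and where a whole thing is asked for, a point or a joint stands for the part that bears it (a point fixed in the world has none). Each returns a list of dicts, best first, with "conf" (0 to 1); they miss things now and then, are a little off and sometimes report something else, mostly with a low value. They report only what shows in the picture. A call takes as long as a camera call.
- look_for(query, camera): "xy" ([column, row] in pixels, amid what is visible of it).
The state is a dict: "t": time; "joints": joint angles; "qvel": joint speeds; "tau": joint torques, N m; "eef_pos": TCP position; "tcp_rot": TCP orientation; "ft_force": force on the tool from outside, world axes, zero at the start; "moment": the same for the moment, N m; "opening": opening from 0.0 (shut) to 1.0 (fully open); "grip_force": force on a finger pad.
Only numpy, scipy, OpenCV 4.12 (cv2) and the standard library are available. Lean on these libraries where they do the work, as an engineer would, in place of code of your own. Each camera call takes 0.05 s, during which the arm holds its last target. There are 200 camera calls.

## Task

At the hall's hand-out table, push the tall green drinking flask low on its body so that it slides, standing, across the table and in through the open side of the blue pick-up rack, until its whole foot is inside the free lane (the one with the yellow floor). Only push it gently with the fingers: do not lift, grip or tip it. Leave the red flask in the other lane, the card terminal and the tape roll where they are, and move clear at the end.

Things in the scene. Friction and masses are not known exactly. Their poses are not given: they have to be found in the camera images.
- flask: tall green flask, loose on the bare table: upright cylinder 60 mm across up to 205 mm, then shoulder, black cap and loop, 283 mm in all; 0.3 to 0.5 kg, centre of mass 120 mm up. Origin: centre of its underside, z up. Pushed below 40 mm height it slides; touched higher (as by the gripper's body) it tips: lean the tool so the fingertips lead, or use the outside of an open finger.
- rack: fixed blue rack: walls 25 mm high, 8 mm thick, no floor; two lanes side by side along its x, each 100 mm wide, 110 mm deep inside, centred at x = -54 and +54 mm. Origin: on the table, midway between the lanes and halfway along their depth. y points into the lanes: open side at y = -55 mm, inner face of the back wall at y = +55 mm.
- pad: thin yellow flat marking (94 x 104 mm, no thickness to feel) on the table in the free lane; it is in either of the two lanes. Origin: the centre of the free lane at table height; its axes are parallel to the rack's (y into the lane).
- waiting: a red flask of the same shape and size as the green one, standing in the middle of the other lane; leave alone. Origin: centre of its underside.
- terminal: white card terminal with dark screen lying on the table, 78 x 165 mm and 44 mm high, its length along its y; leave alone. Origin: centre of its underside.
- tape: roll of blue adhesive tape lying flat, 100 mm across, 24 mm high; leave alone. Origin: centre of its underside.

How it is judged:
By the outcome, as a careful person would: the job done as asked, in the order asked, and still so for the second after the job is handed in, with the robot touching nothing.
It also fails if it takes over 58 s, if anything falls off the work surface, if the arm or the gripper's body presses on something with over 40 N, if the wrist force passes 120 N, or if a joint passes its speed limit or range.

## Working session

There is one attempt and no reset: what is moved stays moved. The work goes in short steps, Python scripts to look and compute and a tool call to move; the robot and the scene stay as the last step left them, time stands still between calls to the robot, and variables do not carry over. Pictures are saved under pics/ and viewed, at most 10 in all, crops included, and the job is handed in when it is done.

Besides the shell and the picture viewer there is one more tool, called after "Call:" as a command line: name --argument value ..., lists and objects as JSON in quotes. jog_arm: Moves the arm, as the interface text tells. Its arguments: {"type":"object","properties":{"targets":{"type":"array","items":{"type":"object","properties":{"turn":{"type":"array","items":{"type":"number"}},"slide":{"type":"array","items":{"type":"number"}},"claw":{"type":"number"}}}}},"required":["targets"]}

```bash
mkdir -p pics; python3 - <<'E'
from cell import *
import cv2,numpy as np
s=state();print(s['t'],s['eef_pos'],s['tcp_rot'],s['opening'])
for c in ["scene","top"]:
    d=read_camera(c);cv2.imwrite(f"pics/{c}0.png",d["frame"])
    print(c,(-d["R"].T@d["t"]).round(),d["R"][2].round(2))
    for q in ["flask","rack","pad","waiting","terminal","tape"]:
        print(q,[(np.round(r["xy"]),round(r["conf"],2)) for r in look_for(q,c)][:2])
E
```

```text
0.0 [ 174.99028448 -599.74413882  214.05903149] [-3.14047891e+00 -1.16633629e-04  2.83833975e-01] 1.0010310266077498
scene [1095.  426.  474.] [-0.61 -0.58 -0.54]
flask [(array([216., 130.]), 0.75)]
rack [(array([354., 248.]), 0.83)]
pad [(array([333., 254.]), 0.79)]
waiting [(array([380., 169.]), 0.64)]
terminal [(array([200., 269.]), 0.62)]
tape [(array([148., 200.]), 0.93)]
top [ 571.  -36. 1141.] [ 0.07  0.01 -1.  ]
flask [(array([324., 210.]), 0.7)]
rack [(array([158., 219.]), 0.83)]
pad []
waiting [(array([149., 251.]), 0.6)]
terminal [(array([232., 114.]), 0.73)]
tape [(array([359., 142.]), 0.87)]
```

View pics/scene0.png

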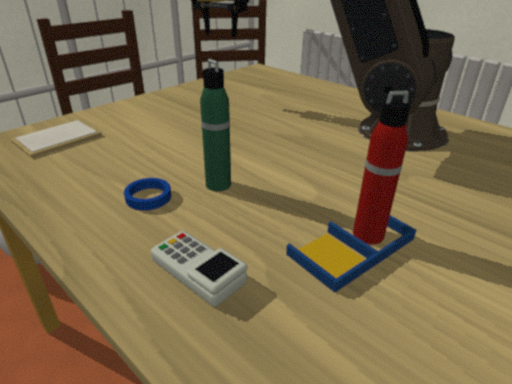

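View pics/top0.png

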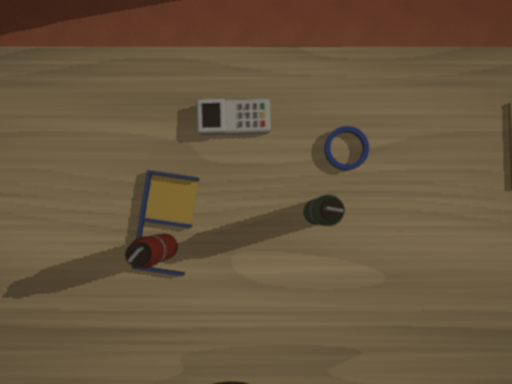

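The scene shows the green flask with its foot near (218,186), and the yellow lane near (335,254) on the terminal's side. In the top view the rack, near (165,220), opens to the right towards the flask at (310,210). The tape is at (347,148) and the terminal at (234,115).

```bash
cat > h.py <<'E'
from cell import *
import cv2,numpy as np
from scipy.optimize import minimize
def proj(d,X):
    p=(d["R"]@np.atleast_2d(X).T).T+d["t"]; p=p@d["mtx"].T; return p[:,:2]/p[:,2:]
def ground(d,uv,z=0):
    uv=np.atleast_2d(uv); r=np.c_[uv,np.ones(len(uv))]@np.linalg.inv(d["mtx"]).T@d["R"]; c=-d["R"].T@d["t"]
    return c+r*((z-c[2])/r[:,2])[:,None]
def mask(d,lo,hi,close=0):
    m=cv2.inRange(cv2.cvtColor(d["frame"],cv2.COLOR_BGR2HSV),lo,hi)
    if close: m=cv2.morphologyEx(m,cv2.MORPH_CLOSE,np.ones((close,close)))
    n,l,st,_=cv2.connectedComponentsWithStats(m); k=1+np.argmax(st[1:,4]); return (l==k).astype(np.uint8)
def flask(d,x0,color="g"):
    m=mask(d,(45,60,15),(95,255,255),13) if color=="g" else mask(d,(0,180,60),(8,255,255),13)
    a=np.linspace(0,2*np.pi,40); S=4
    M=cv2.resize(m,None,fx=S,fy=S,interpolation=cv2.INTER_LINEAR)
    def cost(p):
        P=np.vstack([np.c_[p[0]+30*np.cos(a),p[1]+30*np.sin(a),0*a+z] for z in (0,p[2])])
        h=cv2.convexHull(((proj(d,P)+.5)*S).astype(np.float32)).round().astype(int)
        I=np.zeros_like(M); cv2.fillPoly(I,[h],1)
        return 1-(I&M).sum()/((I|M).sum())
    r=minimize(cost,[*x0,205],method="Nelder-Mead",options=dict(initial_simplex=[[*x0,205],[x0[0]+15,x0[1],205],[x0[0],x0[1]+15,205],[x0[0],x0[1],225]]))
    return r.x.round(1),round(r.fun,3)
E
python3 - <<'E'
from h import *
t=read_camera("top"); s=read_camera("scene")
print("rough",ground(t,[[310,210],[170,245]],0).round())
print("flask",flask(s,ground(s,[218,186])[0,:2]))
print("red",flask(s,ground(s,[370,238])[0,:2],"r"))
for n,d in (("top",t),("scene",s)):
    m=mask(d,(18,150,60),(32,255,255)) if n=="scene" else mask(d,(18,170,60),(32,255,255))
    ys,xs=np.nonzero(m); g=ground(d,np.c_[xs,ys])[:,:2].astype(np.float32)
    print(n,"pad",m.sum(),cv2.minAreaRect(g))
    m=mask(d,(105,150,40),(130,255,255))
    print(m.sum())
m=cv2.inRange(cv2.cvtColor(t["frame"],cv2.COLOR_BGR2HSV),(105,120,40),(130,255,255))
n,l,st,c=cv2.connectedComponentsWithStats(m)
for k in range(1,n):
    if st[k,4]>60:
        ys,xs=np.nonzero(l==k); print(st[k],cv2.minAreaRect(ground(t,np.c_[xs,ys],24)[:,:2].astype(np.float32)))
# rack outer/terminal corners
print("term",ground(t,[[198,98],[270,98],[271,132],[198,133]],44).round())
print("wall ends (top z25)",ground(t,[[150,172],[198,179],[191,226]],25).round())
E
```

```text
rough [[ 590. -154.    0.]
 [ 510.  165.    0.]]
flask (array([ 582.5, -169.7,  245.1]), np.float64(0.134))
red (array([499. , 174.5, 208.6]), np.float64(0.079))Traceback (most recent call last):
  File "<stdin>", line 7, in <module>
  File "h.py", line 12, in mask
    n,l,st,_=cv2.connectedComponentsWithStats(m); k=1+np.argmax(st[1:,4]); return (l==k).astype(np.uint8)
                                                      ~~~~~~~~~^^^^^^^^^^
    return _wrapfunc(a, 'argmax', axis=axis, out=out, **kwds)
    return bound(*args, **kwds)
ValueError: attempt to get argmax of an empty sequence
```

```bash
python3 - <<'E'
from h import *
t=read_camera("top"); s=read_camera("scene")
H=lambda d:cv2.cvtColor(d["frame"],cv2.COLOR_BGR2HSV)
print("pad px",H(t)[200,170],H(s)[254,335],"wood",H(t)[300,170],H(s)[300,400],"wall",H(t)[175,175],H(s)[275,345],"green",H(s)[160,[206,212,217,225]],H(t)[210,[310,325]])
m=mask(s,(45,60,15),(95,255,255),13); b=np.nonzero(m)
for r in range(60,195,10): 
    x=np.nonzero(m[r])[0]; print(r,x[[0,-1]] if len(x) else None,end=' ')
print(b[0].max())
v=np.hstack([cv2.resize(t["frame"][90:290,110:390],None,fx=2,fy=2),]); cv2.imwrite("pics/tc.png",cv2.resize(t["frame"][90:290,110:380],(800,593),interpolation=cv2.INTER_CUBIC))
E
```

```text
pad px [ 21 157 125] [ 23 212 170] wood [ 19  94 120] [ 22 104 152] wall [112  95  70] [104 237  86] green [[ 73 118  56]
 [ 72 125  53]
 [ 72 133  50]
 [ 74 116  46]] [[30 46 44]
 [19 67 42]]
60 None 70 [210 213] 80 [204 221] 90 [203 224] 100 [201 227] 110 [201 227] 120 [202 228] 130 [203 228] 140 [204 228] 150 [204 228] 160 [205 229] 170 [206 229] 180 [206 229] 190 [215 221] 190
```

View pics/tc.png

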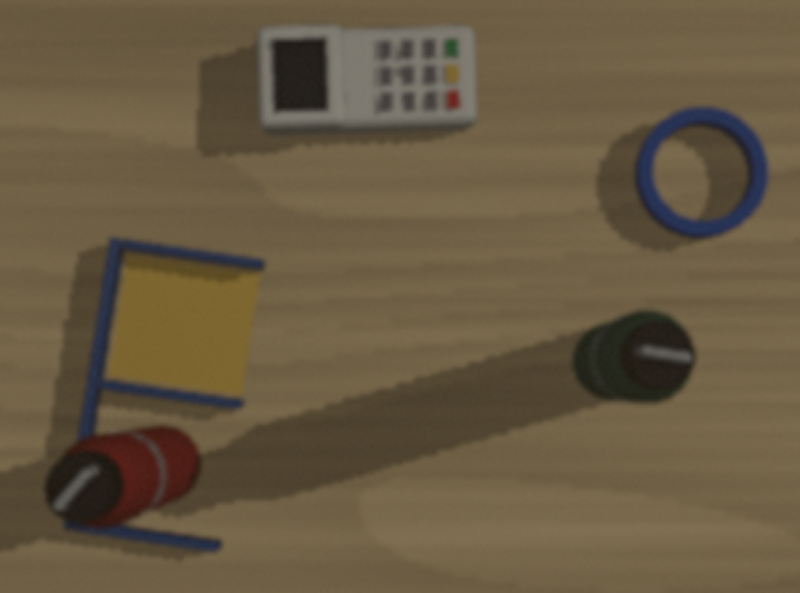

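The crop shows the free lane's wall ends at crop pixels (263,265) and (242,404), with the back-left corner at (113,240). The flask's foot edge is at (575,360).

```bash
python3 - <<'E'
import re
s=open('h.py').read()
s=s.replace("    M=cv2.resize(m","    r0=int(proj(d,[*x0,130])[0,1]); m[:r0]=0\n    M=cv2.resize(m").replace("I=np.zeros_like(M); cv2.fillPoly(I,[h],1)","I=np.zeros_like(M); cv2.fillPoly(I,[h],1); I[:r0*S]=0")
s=s.replace("(p[0],","(p[0],").replace("for z in (0,p[2])","for z in (0,200)").replace("[*x0,205],method","x0,method").replace("[[*x0,205],[x0[0]+15,x0[1],205],[x0[0],x0[1]+15,205],[x0[0],x0[1],225]]","[x0,[x0[0]+15,x0[1]],[x0[0],x0[1]+15]]")
open('h.py','w').write(s)
E
python3 - <<'E'
from h import *
t=read_camera("top"); s=read_camera("scene")
print("flask",flask(s,ground(s,[218,180])[0,:2]));print("red",flask(s,ground(s,[370,230])[0,:2],"r"))
for n,d,sat in (("top",t,130),("scene",s,170)):
    m=mask(d,(17,sat,60),(30,255,255)); ys,xs=np.nonzero(m); print(n,"pad",cv2.minAreaRect(ground(d,np.c_[xs,ys])[:,:2].astype(np.float32)))
c=lambda p:np.array(p)/2.963+[110,90]-.3
print("walls outer corner, end upper, end mid, end low",ground(t,c([[113,240],[263,265],[242,404],[218,545]]),25).round(1)[:,:2])
print("flask foot left edge",ground(t,c([[575,360]]),0).round(1))
print("tape",ground(t,c([[702,172],[636,172],[702,236]]),24).round()[:,:2])
print("term",ground(t,c([[260,28],[475,28],[475,124],[260,124]]),44).round()[:,:2])
E
```

```text
flask (array([ 574.4, -179.6]), np.float64(1.0))
red (array([499.3, 175.3]), np.float64(0.072))
top pad ((614.9017944335938, 162.64028930664062), (104.05701446533203, 94.64232635498047), 81.81916046142578)
scene pad ((606.249267578125, 159.81375122070312), (91.18809509277344, 75.26266479492188), 81.68928527832031)
walls outer corner, end upper, end mid, end low [[677.7 213.2]
 [658.8  98.8]
 [553.6 113.7]
 [448.1 130.6]]
flask foot left edge [[ 587.6 -139.8    0. ]]
tape [[ 730. -235.]
 [ 730. -185.]
 [ 681. -234.]]
term [[837. 101.]
 [837. -62.]
 [764. -62.]
 [764. 100.]]
```

Call:
jog_arm --targets '[{"turn":[0,0,7],"slide":[40,27,0],"claw":42},{"turn":[0,0,7],"slide":[40,27,0],"claw":42},{"turn":[0,0,7],"slide":[40,27,0],"claw":42},{"turn":[0,0,7],"slide":[40,27,0],"claw":42},{"turn":[0,0,7],"slide":[40,27,0],"claw":42}]'

```text
t: 1.62
eef_pos: [376.2, -464.0, 214.8]
tcp_rot: [3.141, 0.0, 0.899]
ft_force: [0.4, 0.2, 0.0]
opening: 0.529
grip_force: 0.0
```

Call:
jog_arm --targets '[{"turn":[0,0,7],"slide":[40,27,0],"claw":42},{"turn":[0,0,7],"slide":[40,27,0],"claw":42},{"turn":[0,0,7],"slide":[40,27,0],"claw":42},{"turn":[0,0,7],"slide":[40,27,0],"claw":42},{"turn":[0,0,6],"slide":[40,27,0],"claw":42}]'

```text
t: 2.25
eef_pos: [576.3, -329.0, 214.7]
tcp_rot: [3.141, 0.0, 1.492]
ft_force: [0.9, -0.9, 0.3]
opening: 0.422
grip_force: 0.0
```

Call:
jog_arm --targets '[{"turn":[8,-0.6,0],"slide":[0,0,0],"claw":42},{"turn":[8,-0.6,0],"slide":[0,0,0],"claw":42},{"turn":[8,-0.6,0],"slide":[0,0,0],"claw":42},{"turn":[8,-0.6,0],"slide":[0,0,0],"claw":42},{"turn":[8,-0.6,0],"slide":[0,0,0],"claw":42}]'

```text
t: 2.88
eef_pos: [575.1, -330.3, 215.0]
tcp_rot: [-3.136, -0.704, 1.486]
ft_force: [0.2, 0.4, 0.2]
opening: 0.42
grip_force: 0.0
```

Call:
jog_arm --targets '[{"slide":[1,0,-45],"claw":42},{"slide":[1,0,-45],"claw":42},{"slide":[1,0,-45],"claw":42},{"slide":[0,0,-40],"claw":42},{"slide":[0,0,-23],"claw":42}]'

```text
validation failed for argument at $.ta...
```

Call:
jog_arm --targets '[{"slide":[1,25,0],"claw":42},{"slide":[1,25,0],"claw":42},{"slide":[1,20,0],"claw":42},{"slide":[0,0,0],"claw":42}]'

```text
validation failed for argument at $.ta...
```

```bash
python3 - <<'E'
from h import *
s=read_camera("scene");t=read_camera("top");w=read_camera("wrist")
st=state();print(st['eef_pos'],st['ft_force'])
f=np.vstack([np.hstack([s["frame"][40:310,80:400]]),])
cv2.imwrite("pics/m1.png",np.vstack([np.hstack([s["frame"][40:310,80:400],t["frame"][60:330,100:420]]),np.hstack([cv2.resize(w["frame"],(320,240)),np.zeros((240,320,3),np.uint8)])]))
print(ground(t,[[303.8,211.2]]))
m=mask(s,(45,60,15),(95,255,255),13);print(m.sum(),np.nonzero(m)[0].min(),np.nonzero(m)[0].max())
E
```

```text
[ 574.56873335 -330.97258449  213.08965231] [-0.02637483 -0.4735587   0.28600012]
[[ 587.60834665 -139.92940907    0.        ]]
5558 0 118
```

View pics/m1.png

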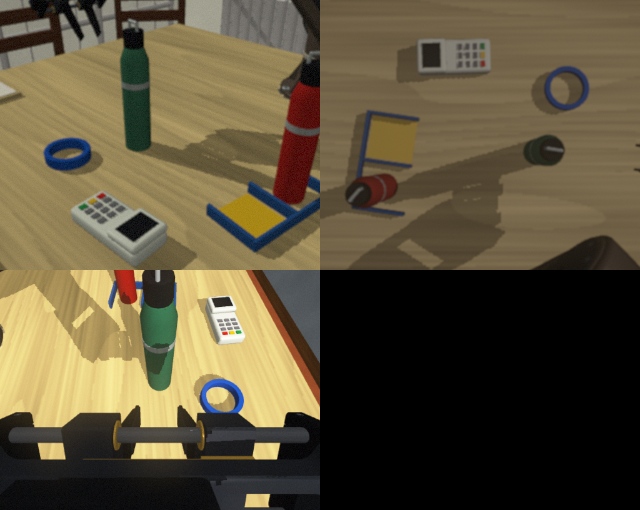

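The moves were refused because each row needs a turn. The picture shows the gripper leaning correctly behind the flask (wrist view: flask at about (160,330), between the fingers).

Call:
jog_arm --targets '[{"turn":[0,0,0],"slide":[2,0,-45],"claw":42},{"turn":[0,0,0],"slide":[2,0,-45],"claw":42},{"turn":[0,0,0],"slide":[2,0,-45],"claw":42},{"turn":[0,0,0],"slide":[0,0,-40],"claw":42},{"turn":[0,0,0],"slide":[0,0,-23],"claw":42}]'

```text
t: 3.65
eef_pos: [581.1, -329.2, 15.6]
tcp_rot: [-3.134, -0.698, 1.487]
ft_force: [0.2, -0.4, 0.2]
opening: 0.42
grip_force: 0.0
```

Call:
jog_arm --targets '[{"turn":[0,0,0],"slide":[1,25,0],"claw":42},{"turn":[0,0,0],"slide":[1,25,0],"claw":42},{"turn":[0,0,0],"slide":[1,25,0],"claw":42},{"turn":[0,0,0],"slide":[0,0,0],"claw":42}]'

```text
t: 4.15
eef_pos: [584.6, -253.7, 17.9]
tcp_rot: [-3.136, -0.698, 1.489]
ft_force: [-0.2, 0.2, -0.8]
opening: 0.42
grip_force: 0.0
```

```bash
sed -i 's/    n,l,st,_=cv2/    m[:60]=0\n    n,l,st,_=cv2/' h.py; python3 - <<'E'
from h import *
s=read_camera("scene");t=read_camera("top");w=read_camera("wrist")
st=state();print(st['eef_pos'],st['tcp_rot'],st['ft_force'])
cv2.imwrite("pics/m2.png",np.vstack([np.hstack([s["frame"][40:310,80:400],t["frame"][60:330,100:420]]),np.hstack([cv2.resize(w["frame"],(320,240)),np.zeros((240,320,3),np.uint8)])]))
print(flask(s,(585,-168)))
E
```

```text
[ 584.44691535 -255.88934336   17.27188483] [-3.13682379 -0.69826287  1.48689797] [0.08434654 0.29389202 0.29319752]
(array([ 587.2, -170.2]), np.float64(0.299))
```

View pics/m2.png

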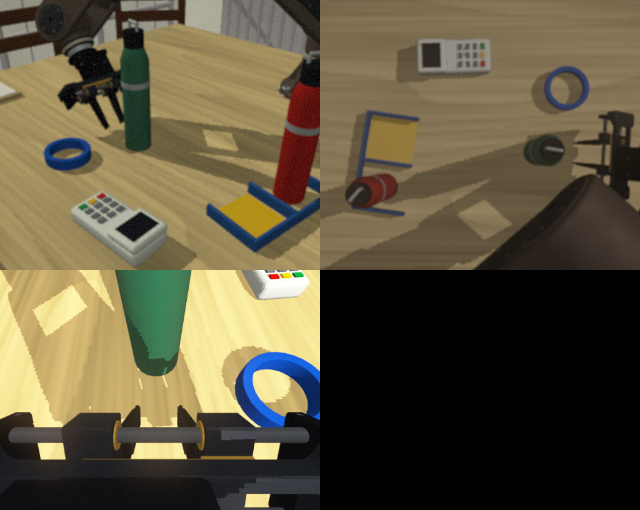

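The hand stands upright behind the flask, about 55 mm short of contact and roughly centred on it (wrist view: flask column about 156, gripper centre about 160). Next I approach slowly.

Call:
jog_arm --targets '[{"turn":[0,0,0],"slide":[-3,15,-1],"claw":42},{"turn":[0,0,0],"slide":[1,15,0],"claw":42},{"turn":[0,0,0],"slide":[0,8,0],"claw":42},{"turn":[0,0,0],"slide":[0,5,0],"claw":42},{"turn":[0,0,0],"slide":[0,4,0],"claw":42}]'

```text
t: 4.92
eef_pos: [582.1, -207.8, 15.7]
tcp_rot: [-3.135, -0.7, 1.486]
ft_force: [-0.8, 0.1, -0.3]
opening: 0.422
grip_force: 0.0
```

Call:
jog_arm --targets '[{"turn":[0,0,0],"slide":[0,4,0],"claw":42},{"turn":[0,0,0],"slide":[1,4,0],"claw":42},{"turn":[0,0,0],"slide":[0,4,0],"claw":42},{"turn":[0,0,0],"slide":[0,4,0],"claw":42},{"turn":[0,0,0],"slide":[1,4,0],"claw":42}]'

```text
t: 5.55
eef_pos: [584.1, -188.0, 15.7]
tcp_rot: [-3.135, -0.7, 1.486]
ft_force: [0.2, -2.0, -0.4]
opening: 0.421
grip_force: 1.0
```

Call:
jog_arm --targets '[{"turn":[0,0,0],"slide":[0,4,0],"claw":42},{"turn":[0,0,0],"slide":[1,4,0],"claw":42},{"turn":[0,0,0],"slide":[0,4,0],"claw":42},{"turn":[0,0,0],"slide":[0,4,0],"claw":42},{"turn":[0,0,0],"slide":[1,4,0],"claw":42}]'

```text
t: 6.18
eef_pos: [586.0, -167.7, 15.7]
tcp_rot: [-3.135, -0.7, 1.486]
ft_force: [-0.7, -2.5, 0.9]
opening: 0.416
grip_force: 1.1
```

```bash
python3 - <<'E'
from h import *
s=read_camera("scene");t=read_camera("top");w=read_camera("wrist")
st=state();print(st['eef_pos'],st['tcp_rot'],st['ft_force'])
cv2.imwrite("pics/m3.png",np.vstack([np.hstack([s["frame"][40:310,80:400],t["frame"][60:330,100:420]]),np.hstack([cv2.resize(w["frame"],(320,240)),np.zeros((240,320,3),np.uint8)])]))
E
```

```text
[ 585.97563946 -167.60110546   15.68947939] [-3.13466844 -0.70046067  1.48577109] [-0.44760071 -0.59132314  0.27934593]
```

View pics/m3.png

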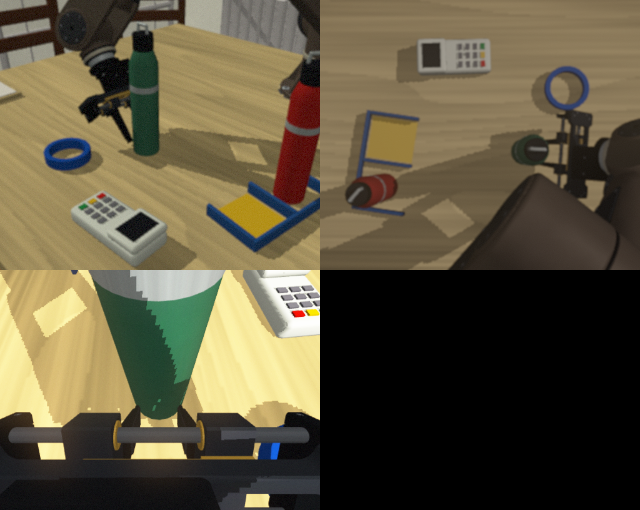

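The flask stands upright, cradled between the fingertips and sliding. I continue toward the lane.

Call:
jog_arm --targets '[{"turn":[0,0,0],"slide":[0.5,4,0],"claw":42},{"turn":[0,0,0],"slide":[0.5,6,0],"claw":42},{"turn":[0,0,0],"slide":[0.6,7,0],"claw":42},{"turn":[0,0,0],"slide":[0.6,7,0],"claw":42},{"turn":[0,0,0],"slide":[0.6,7,0],"claw":42}]'

```text
t: 6.95
eef_pos: [588.9, -136.4, 15.7]
tcp_rot: [-3.135, -0.7, 1.486]
ft_force: [-1.1, -2.7, -0.4]
opening: 0.423
grip_force: 1.0
```

Call:
jog_arm --targets '[{"turn":[0,0,0],"slide":[0.6,7,0],"claw":42},{"turn":[0,0,0],"slide":[0.6,7,0],"claw":42},{"turn":[0,0,0],"slide":[0.6,7,0],"claw":42},{"turn":[0,0,0],"slide":[0.6,7,0],"claw":42},{"turn":[0,0,0],"slide":[0.6,7,0],"claw":42}]'

```text
t: 7.58
eef_pos: [591.8, -101.5, 15.7]
tcp_rot: [-3.135, -0.7, 1.486]
ft_force: [-0.4, -3.5, 0.6]
opening: 0.42
grip_force: 1.0
```

Call:
jog_arm --targets '[{"turn":[0,0,0],"slide":[0.6,7,0],"claw":42},{"turn":[0,0,0],"slide":[0.6,7,0],"claw":42},{"turn":[0,0,0],"slide":[0.6,7,0],"claw":42},{"turn":[0,0,0],"slide":[0.6,7,0],"claw":42},{"turn":[0,0,0],"slide":[0.6,7,0],"claw":42}]'

```text
t: 8.2
eef_pos: [594.9, -66.5, 15.6]
tcp_rot: [-3.135, -0.7, 1.486]
ft_force: [-0.1, -3.0, -0.0]
opening: 0.42
grip_force: 1.0
```

Call:
jog_arm --targets '[{"turn":[0,0,0],"slide":[0.6,7,0],"claw":42},{"turn":[0,0,0],"slide":[0.6,7,0],"claw":42},{"turn":[0,0,0],"slide":[0.6,7,0],"claw":42},{"turn":[0,0,0],"slide":[0.6,7,0],"claw":42},{"turn":[0,0,0],"slide":[0.6,7,0],"claw":42}]'

```text
t: 8.82
eef_pos: [597.9, -31.5, 15.7]
tcp_rot: [-3.135, -0.7, 1.486]
ft_force: [-0.2, -2.2, -0.3]
opening: 0.421
grip_force: 1.0
```

Call:
jog_arm --targets '[{"turn":[0,0,0],"slide":[0.6,7,0],"claw":42},{"turn":[0,0,0],"slide":[0.6,7,0],"claw":42},{"turn":[0,0,0],"slide":[0.6,6,0],"claw":42},{"turn":[0,0,0],"slide":[0.4,4,0],"claw":42},{"turn":[0,0,0],"slide":[0.2,2,0],"claw":42}]'

```text
t: 9.45
eef_pos: [600.3, -5.8, 15.7]
tcp_rot: [-3.135, -0.7, 1.486]
ft_force: [-0.2, -2.2, -0.7]
opening: 0.424
grip_force: 1.1
```

```bash
python3 - <<'E'
from h import *
s=read_camera("scene");t=read_camera("top")
st=state();print(st['t'],st['eef_pos'],st['tcp_rot'],st['ft_force'])
cv2.imwrite("pics/m4.png",np.hstack([s["frame"][60:340,120:440],t["frame"][60:340,100:420]]))
E
```

```text
9.55 [600.19583133  -5.83398197  15.68075151] [-3.13492261 -0.70024843  1.48566662] [-0.02334276 -1.27294862  0.00899023]
```

View pics/m4.png

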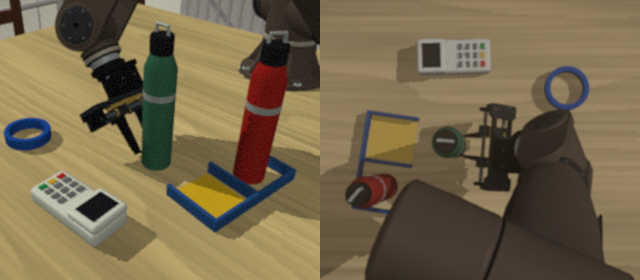

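The flask is upright, about 50 mm short of the lane mouth and in line with it. The red flask and the other items have not moved.

Call:
jog_arm --targets '[{"turn":[0,0,0],"slide":[0.4,4,0],"claw":42},{"turn":[0,0,0],"slide":[0.5,6,0],"claw":42},{"turn":[0,0,0],"slide":[0.6,7,0],"claw":42},{"turn":[0,0,0],"slide":[0.6,7,0],"claw":42},{"turn":[0,0,0],"slide":[0.6,7,0],"claw":42}]'

```text
t: 10.18
eef_pos: [602.9, 25.6, 15.7]
tcp_rot: [-3.135, -0.7, 1.486]
ft_force: [-0.7, -2.2, -0.1]
opening: 0.414
grip_force: 1.0
```

Call:
jog_arm --targets '[{"turn":[0,0,0],"slide":[0.6,7,0],"claw":42},{"turn":[0,0,0],"slide":[0.6,7,0],"claw":42},{"turn":[0,0,0],"slide":[0.6,7,0],"claw":42},{"turn":[0,0,0],"slide":[0.6,7,0],"claw":42},{"turn":[0,0,0],"slide":[0.6,7,0],"claw":42}]'

```text
t: 10.8
eef_pos: [605.9, 60.5, 15.7]
tcp_rot: [-3.135, -0.7, 1.486]
ft_force: [0.0, -2.5, 0.3]
opening: 0.423
grip_force: 1.1
```

Call:
jog_arm --targets '[{"turn":[0,0,0],"slide":[0.8,7,0],"claw":42},{"turn":[0,0,0],"slide":[0.8,7,0],"claw":42},{"turn":[0,0,0],"slide":[0.8,6,0],"claw":42},{"turn":[0,0,0],"slide":[0.6,4,0],"claw":42},{"turn":[0,0,0],"slide":[0.2,2,0],"claw":42}]'

```text
t: 11.42
eef_pos: [609.1, 86.2, 15.7]
tcp_rot: [-3.135, -0.7, 1.486]
ft_force: [1.1, -1.6, -0.4]
opening: 0.421
grip_force: 1.1
```

```bash
python3 - <<'E'
from h import *
s=read_camera("scene");t=read_camera("top")
st=state();print(st['t'],st['eef_pos'],st['joints'],st['ft_force'])
cv2.imwrite("pics/m5.png",np.hstack([cv2.resize(s["frame"][120:310,250:440],(400,400)),cv2.resize(t["frame"][140:310,100:270],(400,400))]))
E
```

```text
11.525 [609.09422218  86.14978091  15.6720261 ] [-0.25707304  0.81465614  1.79308895  0.91292458  0.9286946  -0.88792381] [-0.44284807 -1.30010401 -0.26608998]
```

View pics/m5.png

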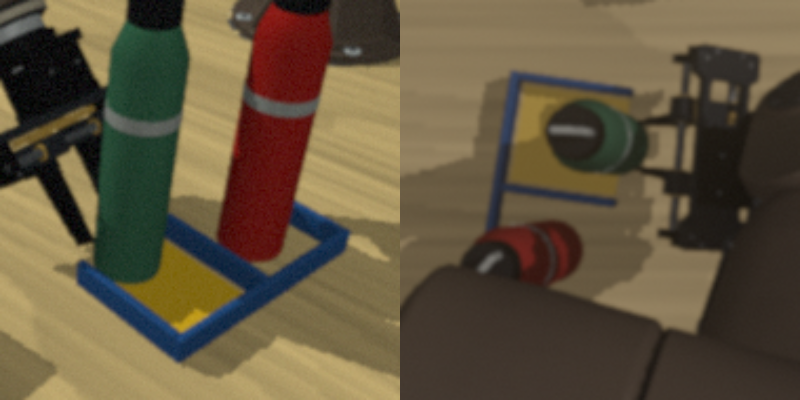

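The flask's foot is at the lane mouth, slightly toward the outer wall, with clearance on both sides. The gripper body stays clear of the red flask. About 40 mm remain.

Call:
jog_arm --targets '[{"turn":[0,0,0],"slide":[0.3,4,0],"claw":42},{"turn":[0,0,0],"slide":[0.4,5,0],"claw":42},{"turn":[0,0,0],"slide":[0.4,5,0],"claw":42},{"turn":[0,0,0],"slide":[0.4,5,0],"claw":42},{"turn":[0,0,0],"slide":[0.4,5,0],"claw":42}]'

```text
t: 12.15
eef_pos: [611.0, 110.4, 15.7]
tcp_rot: [-3.135, -0.7, 1.486]
ft_force: [-0.7, -2.9, -0.3]
opening: 0.42
grip_force: 1.1
```

Call:
jog_arm --targets '[{"turn":[0,0,0],"slide":[0.4,5,0],"claw":42},{"turn":[0,0,0],"slide":[0.4,5,0],"claw":42},{"turn":[0,0,0],"slide":[0.3,4,0],"claw":42},{"turn":[0,0,0],"slide":[0.2,3,0],"claw":42},{"turn":[0,0,0],"slide":[0,1,0],"claw":42}]'

```text
t: 12.78
eef_pos: [612.3, 128.2, 15.7]
tcp_rot: [-3.135, -0.7, 1.486]
ft_force: [-0.5, -2.4, 1.0]
opening: 0.424
grip_force: 1.1
```

Call:
jog_arm --targets '[{"turn":[0,0,0],"slide":[-0.3,-4,0],"claw":42},{"turn":[0,0,0],"slide":[-1,-12,0],"claw":42},{"turn":[0,0,0],"slide":[-2,-25,0],"claw":42},{"turn":[0,0,0],"slide":[-3,-35,0],"claw":42},{"turn":[0,0,0],"slide":[-3,-40,0],"claw":42}]'

```text
t: 13.4
eef_pos: [602.7, 10.5, 15.7]
tcp_rot: [-3.135, -0.7, 1.486]
ft_force: [-0.1, -0.4, -0.3]
opening: 0.419
grip_force: 0.0
```

```bash
python3 - <<'E'
from h import *
s=read_camera("scene");t=read_camera("top")
st=state();print(st['t'],st['eef_pos'],st['ft_force'])
cv2.imwrite("pics/m6.png",np.hstack([cv2.resize(s["frame"][60:320,180:440],(400,400)),cv2.resize(t["frame"][140:310,100:270],(400,400))]))
print(flask(s,(613,157)),flask(s,(499,175),"r"))
E
```

```text
13.5 [603.37225366   7.81559246  15.56360044] [ 0.52650409  0.99251396 -0.18626899]
(array([610.7, 155.1]), np.float64(0.045)) (array([498.9, 175.1]), np.float64(0.075))
```

View pics/m6.png

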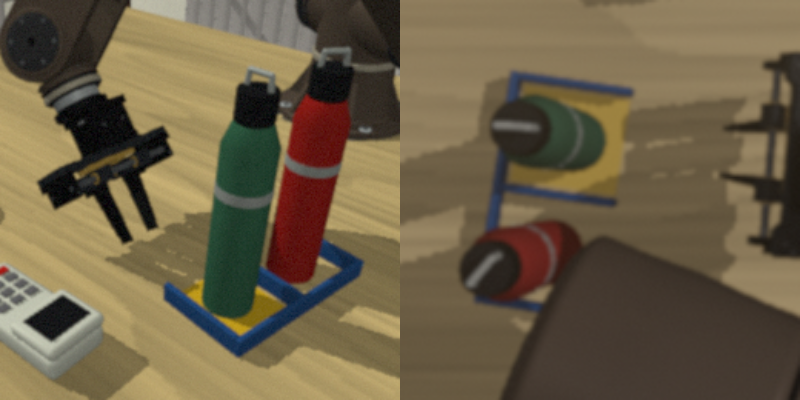

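The flask stands with its whole foot inside the yellow lane, and yellow floor shows behind it at top-crop x 605–630. The red flask has not moved (498.9, 175.1 against 499.3, 175.3 before). I now lift clear and hand in.

Call:
jog_arm --targets '[{"turn":[0,0,0],"slide":[0,-30,20],"claw":42},{"turn":[0,0,0],"slide":[0,-30,40],"claw":42},{"turn":[0,0,0],"slide":[0,-20,30],"claw":42},{"turn":[0,0,0],"slide":[0,0,0],"claw":42},{"turn":[0,0,0],"slide":[0,0,0],"claw":42}]'

```text
t: 14.12
eef_pos: [602.5, -67.5, 105.0]
tcp_rot: [-3.134, -0.701, 1.485]
ft_force: [-0.0, 0.5, -0.2]
opening: 0.416
grip_force: 0.0
```

```bash
python3 - <<'E'
from h import *
s=read_camera("scene");print(flask(s,(613,157)),state()['ft_force'])
print(job_done())
E
```

```text
(array([610.9, 155.1]), np.float64(0.045)) [ 0.63820714  0.33232202 -0.27743112]
the job is handed in; nothing more can be done
None
```

The green flask stands upright with its whole foot inside the yellow lane, the red flask, card terminal and tape roll were left alone, the arm is clear, and the job was handed in at about 14 s; no verdict came back.

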